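Split four spice tins into two equal shares on a balance

ROBOT

A 6-joint arm with a two-finger parallel gripper is mounted at the origin on the work surface. World frame = base frame: x ahead of the robot, y to its left, z up, the work surface at z = 0. Lengths are in mm, angles in rad, forces in N, time in s.
With the tool pointing down it reaches from about 325 to 850 mm from the base axis. Payload 15.5 kg.
Tool frame: the origin (TCP) lies midway between the tips of the shut fingers; the grasp point (between the pads) lies hold_point_z behind it (hold_point_z is the distance from the TCP to the grasp point, in mm); z points along the fingers, y is the direction in which the jaws open and shut (so a half turn about z gives the same grasp; the last joint's range is limited). The gripper opens to 91 mm and grips with 3 to 60 N. Pads are 32 mm wide; open, the fingers measure 118 mm over their backs; the gripper's body (76 mm by 178 mm) begins 60 mm behind the grasp point.
Start: joints at [1.183, 0.494, 1.345, -0, 1.302, -0.096], TCP at [180.392, 598.402, 213.915] pointing down, gripper open.
Joint ranges: [-2.91, 2.91], [-0.82, 2.16], [0.22, 2.67], [-1.22, 4.37], [0.12, 2.79], [-3.08, 3.08]. Speed limits (rad/s): [1.89, 1.89, 2.57, 3.01, 3.01, 3.01].

INTERFACE

Orientations are given as a unit quaternion [x, y, z, w].
In Python, from station import observe, camera, get_calibration, hand_in, recognise, place_of, hold_point_z gives the robot as it stands. The module is installed in compiled form; this text tells all that it offers.
- The arm moves only by the tool arm_command, never from a script. Its argument "series" is a list that holds one entry, the list of rows, each a list of 7 numbers: the shift along the tool's x, y, z in units of 0.4 m (1.0 is 0.4 m), then the turn, a rotation vector about the tool's x, y, z in units of 60 degrees (1.0 is 60 degrees), then the opening, from -1 (shut) to 1 (fully open). A call has 1 to 10 rows; each row shifts and turns the commanded pose from where the row before left it, along the tool's axes as they then stand; what a row does not reach is not made up. A row lasts 1/8 s, in which the tool goes at most 62.5 mm and 10.7 degrees, less where a joint would pass 70% of its speed; a pose out of reach is approached as far as the arm can. A call with a number of a shift or a turn outside -1 to 1 is refused whole. A call with a gripper value outside its range is refused whole. The fingers move at their own pace and stop on an object; "force" is the grip in N (left out, the last holds). Time passes only in rows, so rows that do not move let the fingers close. It gives the time, the measured TCP pose, the force and the opening at its end, in the units of the state.
- observe(): the state, without advancing time (a new reading comes with each control period).
- camera(name): name is "scene" or "top" or "wrist"; returns the picture (400x640x3 uint8, blue, green, red); there is no depth.
- get_calibration(name): a dict with "mtx" (3x3 intrinsics, pixels), "R" (3x3) and "t" (3): a world point X has camera coordinates R X + t; the wrist camera has in their place "hand_eye" (4x4, takes a point from camera to tool coordinates, whose origin is the TCP and whose axes are the flange's). Camera axes: x right, y down, z forward; pixel columns grow to the right and rows downward; lengths in mm; the calibration is good to about 2 mm. A picture is of the moment at which its call begins: read the wrist's pose just before it. get_calibration takes no time and is no camera call.
- hand_in(): hands the job in, once; it reports no verdict.
Trained networks look in the newest picture that a camera, given by its name, has taken for a name from the list of things; names that differ only in an ending like _2 or _b are one class to them, and where a whole thing is asked for, a point or a joint stands for the part that bears it (a point fixed in the world has none). Each returns a list of dicts, best first, with "score" (0 to 1); they miss things now and then, are a little off and sometimes report something else, mostly with a low value. They report only what shows in the picture. A call takes as long as a camera call. They do not tell look-alikes from the thing itself.
- recognise(camera, label): "point" ([x, y, z] in mm, in world coordinates, good to about 4 mm: the middle of the surface that is visible of it).
- place_of(camera, label): "point" ([x, y, z] in mm, in world coordinates, good to about 4 mm: a listed point, or the origin of a listed thing).
The state is a dict: "t": time; "joint_positions": joint angles; "joint_vel": joint speeds; "joint_torque": joint torques, N m; "tool_pos": TCP position; "eef_rot": TCP orientation; "wrist_force": force on the tool from outside, world axes, zero at the start; "moment": the same for the moment, N m; "grip_width": opening from 0.0 (shut) to 1.0 (fully open).
Only numpy, scipy, OpenCV 4.12 (cv2) and the standard library are available. Lean on these libraries where they do the work, as an engineer would, in place of code of your own. Each camera call takes 0.05 s, during which the arm holds its last target. There are 200 camera calls.

TASK

Four same-looking spice tins of unknown weight stand on the kitchen balance, three on the left pan and one on the right. Find out by feel or by trial which tin belongs on the other side, and move tins between the pans until the beam rests level (pointer in the green band), with all four tins standing upright on the pans. Set the tins down gently without dropping them, do not bump the utensil rail above the balance, and leave everything else on the worktop where it is.

Things in the scene. Friction and masses are not known exactly. Their poses are not given: they have to be found in the camera images.
- beam (a joint): tilt of the balance beam, rad: 0 is level, positive is left (+y) pan down, stops at +-0.06. Weakly sprung to level: 6 N m per rad, so 100 g more on one pan tilts it about 0.025 rad, and from about 250 g difference it lies on its stop; well damped, settles in about 1 s. A red pointer on the beam shows it in front of a white plate; within the green band (+-0.024 rad) counts as level
- scale: fixed base of the two-pan kitchen balance, green, 140 x 360 mm, 22 mm high; origin on the table under its middle; its y axis runs along the beam from the right pan to the left pan, its x axis points away from the robot. The beam's pivot is 50 mm above the origin; the pans hang level on the beam ends, 150 mm either side
- pan_l: left (+y) pan of the balance, aluminium tray, outside 150 mm (x) by 224 mm (y), with a lip 13 mm high over its underside; origin at its pivot, below its middle: the floor that tins stand on is 20 mm above the origin and inside is 142 x 216 mm. It always stays level and goes up and down up to 9 mm with the beam; three tins stand on it in a row along y, about 75 mm apart
- pan_r: right (-y) pan, the same as the left one; one tin stands on it near the middle, up to 35 mm off along y
- tin_a_mid (a point): one of four same-looking upright sealed spice tins: red cylinder with a white label band and a brass-coloured lid of the same width, 44 mm in diameter, 90 mm tall; this point is on its axis, half-way up (45 mm above its underside); z up along the axis. One of the four weighs about 150 g, two about 250 g each, one about 350 g (each within 4 %); which is which cannot be seen, and their places are mixed at each start
- tin_b_mid (a point): one of four same-looking upright sealed spice tins: red cylinder with a white label band and a brass-coloured lid of the same width, 44 mm in diameter, 90 mm tall; this point is on its axis, half-way up (45 mm above its underside); z up along the axis. One of the four weighs about 150 g, two about 250 g each, one about 350 g (each within 4 %); which is which cannot be seen, and their places are mixed at each start
- tin_c_mid (a point): one of four same-looking upright sealed spice tins: red cylinder with a white label band and a brass-coloured lid of the same width, 44 mm in diameter, 90 mm tall; this point is on its axis, half-way up (45 mm above its underside); z up along the axis. One of the four weighs about 150 g, two about 250 g each, one about 350 g (each within 4 %); which is which cannot be seen, and their places are mixed at each start
- tin_d_mid (a point): one of four same-looking upright sealed spice tins: red cylinder with a white label band and a brass-coloured lid of the same width, 44 mm in diameter, 90 mm tall; this point is on its axis, half-way up (45 mm above its underside); z up along the axis. One of the four weighs about 150 g, two about 250 g each, one about 350 g (each within 4 %); which is which cannot be seen, and their places are mixed at each start
- rail: fixed utensil rail: round steel bar 16 mm thick along its y axis, its centre 285 mm above the table, running straight above the middle line of both pans (so a gripper pointing straight down cannot reach the tins: it must come in from one side of the bar, the near or the far one, leaning by 35 to 40 degrees); posts 420 mm either side of its middle, a ladle hanging 375 mm either side; origin on the table under its middle
- cup: yellow plastic measuring cup, 76 mm wide, 75 mm high, front right; bystander; origin under its middle
- spoon_rest: white ceramic spoon rest, 165 mm long, 14 mm high, front right; bystander; origin under its bowl
- pestle: wooden pestle, 180 mm long, lying front left; bystander; origin under its middle
Not all that is in view belongs to the job. What is shaped like the part that bears tin_a_mid but blue is not meant.

How it is judged (in metres and radians):
At the end, for the whole second after the job is handed in: The beam is at rest within 0.024 rad of level, and each of the four tins stands upright (within 0.1 rad) on the floor of one or the other pan, released (value of joint beam between -0.024 and 0.024 rad and velocity of joint beam between -0.05 and 0.05 rad/s and ((x of tin_a_mid in the frame of pan_l between -0.075 and 0.075 m and y of tin_a_mid in the frame of pan_l between -0.112 and 0.112 m and z of tin_a_mid in the frame of pan_l between 0.058 and 0.072 m) or (x of tin_a_mid in the frame of pan_r between -0.075 and 0.075 m and y of tin_a_mid in the frame of pan_r between -0.112 and 0.112 m and z of tin_a_mid in the frame of pan_r between 0.058 and 0.072 m)) and angle between each of tin_a_mid, tin_b_mid, tin_c_mid, tin_d_mid's own z axis and vertical below 0.1 rad and ((x of tin_b_mid in the frame of pan_l between -0.075 and 0.075 m and y of tin_b_mid in the frame of pan_l between -0.112 and 0.112 m and z of tin_b_mid in the frame of pan_l between 0.058 and 0.072 m) or (x of tin_b_mid in the frame of pan_r between -0.075 and 0.075 m and y of tin_b_mid in the frame of pan_r between -0.112 and 0.112 m and z of tin_b_mid in the frame of pan_r between 0.058 and 0.072 m)) and ((x of tin_c_mid in the frame of pan_l between -0.075 and 0.075 m and y of tin_c_mid in the frame of pan_l between -0.112 and 0.112 m and z of tin_c_mid in the frame of pan_l between 0.058 and 0.072 m) or (x of tin_c_mid in the frame of pan_r between -0.075 and 0.075 m and y of tin_c_mid in the frame of pan_r between -0.112 and 0.112 m and z of tin_c_mid in the frame of pan_r between 0.058 and 0.072 m)) and ((x of tin_d_mid in the frame of pan_l between -0.075 and 0.075 m and y of tin_d_mid in the frame of pan_l between -0.112 and 0.112 m and z of tin_d_mid in the frame of pan_l between 0.058 and 0.072 m) or (x of tin_d_mid in the frame of pan_r between -0.075 and 0.075 m and y of tin_d_mid in the frame of pan_r between -0.112 and 0.112 m and z of tin_d_mid in the frame of pan_r between 0.058 and 0.072 m))); the robot touches nothing.
It fails at once if the robot pushes against the utensil rail over the balance or what hangs on it (over 3 N) (contact force between any of the arm, the fingers and rail above 3 N).
It fails at once if the measuring cup, spoon rest or pestle is moved by more than 30 mm (distance of any of cup, spoon_rest, pestle from where it was at the start of the episode above 0.03 m).
It fails at once if a tin is tipped over (more than 45 degrees) (angle between any of tin_a_mid, tin_b_mid, tin_c_mid, tin_d_mid's own z axis and vertical above 0.785 rad).
It fails at once if a pan is slammed (over 50 N on it) (contact force between anything else and pan_l above 50 N or contact force between anything else and pan_r above 50 N).
It fails at once if a tin is dropped or thrown: out of the fingers, it moves faster than 0.4 m/s ((contact force between the fingers and tin_a below 0.05 N and linear speed of tin_a above 0.4 m/s) or (contact force between the fingers and tin_b below 0.05 N and linear speed of tin_b above 0.4 m/s) or (contact force between the fingers and tin_c below 0.05 N and linear speed of tin_c above 0.4 m/s) or (contact force between the fingers and tin_d below 0.05 N and linear speed of tin_d above 0.4 m/s)).
It also fails if it takes over 72 s, if anything falls off the work surface, if the arm or the gripper's body presses on something with over 40 N, if the wrist force passes 120 N, or if a joint passes its speed limit or range.

## Working session

There is one attempt and no reset: what is moved stays moved. The work goes in short steps, Python scripts to look and compute and a tool call to move; the robot and the scene stay as the last step left them, time stands still between calls to the robot, and variables do not carry over. Pictures are saved under pics/ and viewed, about 8 in all and at most 12, crops included, and the job is handed in when it is done.

Besides the shell and the picture viewer there is one more tool, called as name(argument=value, ...) on one line, values as JSON. arm_command: Moves the arm, as the interface text tells. Shifts and turns lie within -1 to 1; 1 stands for 0.4 m of shift or 60 degrees of turn. Its arguments: {"type":"object","properties":{"series":{"type":"array"},"force":{"type":"number"}},"required":["series"]}

```bash
mkdir -p pics; cat > h.py <<'E'
import numpy as np, cv2
from station import *
from scipy.spatial.transform import Rotation as R
np.set_printoptions(precision=1,suppress=True)
E
python3 - <<'E'
from h import *
o=observe(); print(o, hold_point_z if not callable(hold_point_z) else hold_point_z())
a=camera("scene"); b=camera("top"); cv2.imwrite("pics/s.png",a); cv2.imwrite("pics/t.png",b)
for c in("scene","top"):
  for n in("tin_a_mid","scale","pan_l","pan_r","rail","cup"):
    print(c,n,[(np.array(d["point"]),round(d["score"],2)) for d in place_of(c,n)])
E
```

```text
{'t': 0.0, 'joint_positions': array([ 1.2,  0.5,  1.3, -0. ,  1.3, -0.1]), 'joint_vel': array([ 0., -0.,  0.,  0.,  0.,  0.]), 'joint_torque': array([ -0. , -87.9, -38.2,   0.1,   0.1,  -0. ]), 'tool_pos': array([180.2, 598. , 213.3]), 'eef_rot': array([ 0.1,  1. , -0. , -0. ]), 'wrist_force': array([-0.1,  0.5,  0.6]), 'moment': array([-0.,  0.,  0.]), 'grip_width': 0.9975536422590704} 18.8
scene tin_a_mid [(array([548.1, 117.2, 104.4]), 0.74), (array([340. , 262.4,  43.3]), 0.58)]
scene scale [(array([538.2,  41.9,   2.3]), 0.73)]
scene pan_l [(array([ 532. , -107.2,   57.5]), 0.96), (array([550.7, 189.4,  44.1]), 0.69)]
scene pan_r [(array([ 532. , -107.2,   57.5]), 0.96), (array([550.7, 189.4,  44.1]), 0.69)]
scene rail []
scene cup [(array([ 350.8, -439.8,   -5.7]), 0.73)]
top tin_a_mid [(array([551.4, 111.8, 105.1]), 0.76), (array([337.5, 258.9,  42.3]), 0.66)]
top scale [(array([538.8,  39.2,  -0.5]), 0.56), (array([ 326.7, -279.2,   -1.7]), 0.48)]
top pan_l [(array([547.8, 183.9,  41.5]), 0.58), (array([ 525.5, -109.8,   58.6]), 0.57), (array([ 357.8, -437.8,   -2.1]), 0.5)]
top pan_r [(array([547.8, 183.9,  41.5]), 0.58), (array([ 525.5, -109.8,   58.6]), 0.57), (array([ 357.8, -437.8,   -2.1]), 0.5)]
top rail []
top cup [(array([ 355.5, -438.9,   -2.7]), 0.66)]
```

View pics/s.png

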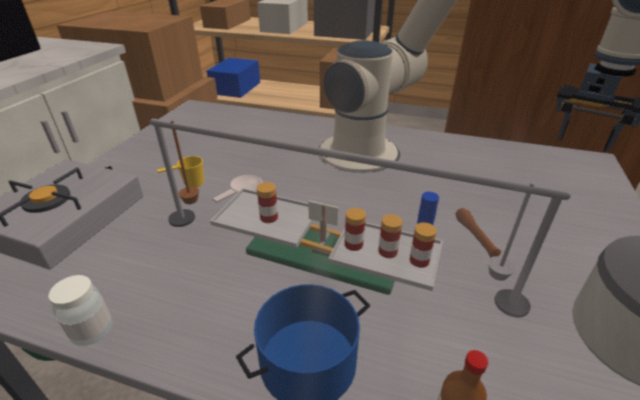

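View pics/t.png

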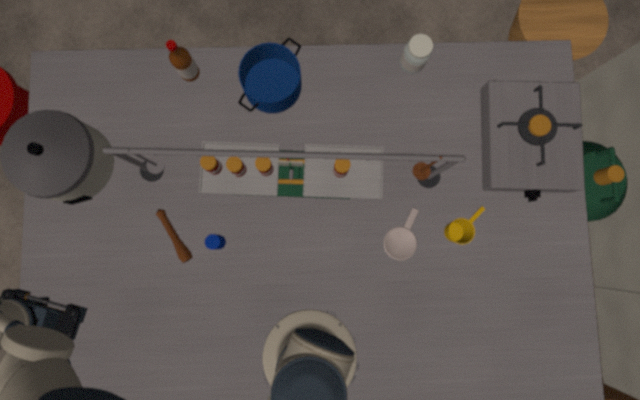

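The scene view shows four red tins with brass lids: three on the left pan at about (355,230), (391,236) and (424,245), and one on the right pan at (267,203). The beam lies left side down. The blue look-alike is at (428,208). Next I'll measure the lids.

```bash
cat >> h.py <<'E'
def ray(c,uv,z):
    k=get_calibration(c);r=np.asarray(k["R"]);C=-r.T@np.asarray(k["t"]).ravel()
    d=r.T@np.linalg.inv(k["mtx"])@np.array([uv[0],uv[1],1.]);return C+d*(z-C[2])/d[2]
def px(c,X):
    k=get_calibration(c);p=np.asarray(k["mtx"])@(np.asarray(k["R"])@np.asarray(X,float)+np.asarray(k["t"]).ravel());return p[:2]/p[2]
def blobs(im,amin=30):
    h=cv2.cvtColor(im,cv2.COLOR_BGR2HSV);m=cv2.inRange(h,(12,130,90),(25,255,255))
    n,l,s,c=cv2.connectedComponentsWithStats(m);return [(c[i],s[i]) for i in range(1,n) if s[i][4]>amin]
E
python3 - <<'E'
from h import *
for c,f in(("top","t"),("scene","s")):
    im=cv2.imread(f"pics/{f}.png")
    for q,s in blobs(im):
        if (c=="top" and 190<q[0]<360 and 140<q[1]<190) or (c=="scene" and 250<q[0]<450 and 170<q[1]<250):
            z=(143 if (q[0]<300)==(c=="top") else 161); print(c,q,s,ray(c,q,z))
for c,f in(("top","t"),("scene","s")):
    for l in ("tin_a_mid",): pass
im=cv2.imread("pics/t.png");print(ray("top",(110,150.5),285),ray("top",(460,159),285))
im=cv2.imread("pics/s.png");print(ray("scene",(160,125),285),ray("scene",(555,190),285))
for a in (ray("top",(202,193),54),ray("top",(383,197),72),ray("top",(202,142),54),ray("top",(383,146),72)): print(a)
k=get_calibration("top");print(-k["R"].T@np.ravel(k["t"])); k=get_calibration("scene");print(-k["R"].T@np.ravel(k["t"])); print(get_calibration("wrist"))
s=cv2.imread("pics/s.png")[160:290,200:450]; cv2.imwrite("pics/c1.png",cv2.resize(s,None,fx=3,fy=3,interpolation=2))
print(R.from_quat(observe()["eef_rot"]).as_matrix())
E
```

```text
top [207.7 162.3] [200 156  16  15 183] [551.5 265.  143. ]
top [233.7 164.1] [226 157  16  16 190] [544.8 194.2 143. ]
top [262.8 163.8] [256 157  15  15 174] [543.6 115.2 143. ]
top [341.7 165.4] [335 159  15  14 178] [531.1 -98.6 161. ]
top [290.3 181.1] [279 179  24   5 116] [494.4  41.1 143. ]
scene [266.1 189.7] [258 183  17  15 215] [ 536.  -101.2  161. ]
scene [355.4 216.4] [346 209  19  16 260] [548.3 113.7 143. ]
scene [390.9 222.3] [382 215  20  17 247] [545.7 190.4 143. ]
scene [424.8 231.6] [415 223  21  18 303] [554.8 262.  143. ]
scene [312.8 244. ] [302 239  30  11  89] [660.6  53.9 143. ]
[558.4 467.2 285. ] [ 517.8 -376.1  285. ]
[ 530.9 -358.1  285. ] [551.1 461.  285. ]
[478.6 301.7  54. ]
[ 452.4 -220.1   72. ]
[629.5 302.2  54. ]
[ 601.1 -226.3   72. ]
[ 317.3  -14.9 1357.7]
[1214.   245.6  670.8]
{'mtx': array([[300.2,   0. , 314.6],
       [  0. , 300.2, 199.8],
       [  0. ,   0. ,   1. ]]), 'hand_eye': array([[  -0. ,   -1. ,   -0.3,   76.5],
       [   1. ,   -0. ,   -0. ,   -0.2],
       [  -0. ,   -0.3,    1. , -171.8],
       [   0. ,    0. ,    0. ,    1. ]])}
[[-1.   0.3  0. ]
 [ 0.3  1.   0. ]
 [-0.   0.  -1. ]]
```

View pics/c1.png

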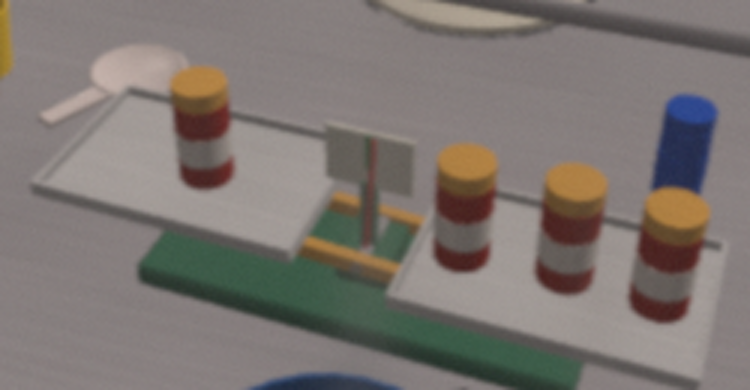

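The crop agrees: all tins are upright, the left pan is down, and the red pointer at (372,160) is off centre. Fused positions are L1 (553,263), L2 (545,192), L3 (546,115) and R (533,-100). I'll write a planner helper, then approach L3 from the near side with a 38° lean.

```bash
cat >> h.py <<'E'
YAW=-0.05; LEAN=np.radians(38)
Z=np.array([np.sin(LEAN)*np.cos(YAW),np.sin(LEAN)*np.sin(YAW),-np.cos(LEAN)]);Y=np.array([-np.sin(YAW),np.cos(YAW),0]);RT=R.from_matrix(np.c_[np.cross(Y,Z),Y,Z])
def plan(grasp,back=0,g=0.32,n=None):
    """rows to bring grasp point to `grasp` (world), `back` mm behind along tool z"""
    o=observe();p=o["tool_pos"];r=R.from_quat(o["eef_rot"]);q=np.asarray(grasp,float)+(18.8-back)*Z
    d=(r.inv()*RT).as_rotvec();L=np.linalg.norm(q-p);n=n or int(max(1,np.ceil(L/50),np.ceil(np.degrees(np.linalg.norm(d))/8)))
    rows=[]
    for i in range(n):
        s=r.inv().apply((q-p)/n);rows.append([round(float(v),3) for v in [*(s/400),*(d/n/(np.pi/3)),g]]);r=r*R.from_rotvec(d/n)
    print(len(rows),"rows, dist",L);print(rows)
E
python3 -c "
from h import *
plan([546,115,118],150)"
```

```text
12 rows, dist 557.7163145747935
[[-0.086, -0.078, -0.002, -0.006, -0.053, -0.019, 0.32], [-0.084, -0.08, 0.003, -0.006, -0.053, -0.019, 0.32], [-0.082, -0.082, 0.007, -0.006, -0.053, -0.019, 0.32], [-0.08, -0.083, 0.011, -0.006, -0.053, -0.019, 0.32], [-0.078, -0.085, 0.014, -0.006, -0.053, -0.019, 0.32], [-0.075, -0.087, 0.018, -0.006, -0.053, -0.019, 0.32], [-0.073, -0.088, 0.021, -0.006, -0.053, -0.019, 0.32], [-0.069, -0.09, 0.025, -0.006, -0.053, -0.019, 0.32], [-0.066, -0.091, 0.028, -0.006, -0.053, -0.019, 0.32], [-0.063, -0.093, 0.031, -0.006, -0.053, -0.019, 0.32], [-0.059, -0.094, 0.034, -0.006, -0.053, -0.019, 0.32], [-0.056, -0.095, 0.036, -0.006, -0.053, -0.019, 0.32]]
```

arm_command(series=[[[-0.086,-0.078,-0.002,-0.006,-0.053,-0.019,0.32],[-0.084,-0.08,0.003,-0.006,-0.053,-0.019,0.32],[-0.082,-0.082,0.007,-0.006,-0.053,-0.019,0.32],[-0.08,-0.083,0.011,-0.006,-0.053,-0.019,0.32],[-0.078,-0.085,0.014,-0.006,-0.053,-0.019,0.32],[-0.075,-0.087,0.018,-0.006,-0.053,-0.019,0.32],[-0.073,-0.088,0.021,-0.006,-0.053,-0.019,0.32],[-0.069,-0.09,0.025,-0.006,-0.053,-0.019,0.32],[-0.066,-0.091,0.028,-0.006,-0.053,-0.019,0.32],[-0.063,-0.093,0.031,-0.006,-0.053,-0.019,0.32]]], force=20)

```text
t: 1.95
tool_pos: [419.0, 198.6, 221.7]
eef_rot: [0.042, 0.96, -0.009, 0.276]
wrist_force: [0.8, 0.4, -0.8]
grip_width: 0.66
```

```bash
python3 -c "
from h import *
plan([546,115,118],150)"
```

```text
2 rows, dist 92.09520562817127
[[-0.056, -0.094, 0.035, -0.007, -0.049, -0.015, 0.32], [-0.053, -0.095, 0.037, -0.007, -0.049, -0.015, 0.32]]
```

arm_command(series=[[[-0.056,-0.094,0.035,-0.007,-0.049,-0.015,0.32],[-0.053,-0.095,0.037,-0.007,-0.049,-0.015,0.32],[0,0,0,0,0,0,0.32]]])

```text
t: 2.33
tool_pos: [464.9, 116.9, 220.6]
eef_rot: [0.027, 0.946, -0.01, 0.324]
wrist_force: [-1.3, -0.4, -0.6]
grip_width: 0.659
```

```bash
python3 - <<'E'
from h import *
o=observe();print(o["tool_pos"],o["wrist_force"],o["grip_width"])
im=camera("wrist");cv2.imwrite("pics/w1.png",im)
T=np.eye(4);T[:3,:3]=R.from_quat(o["eef_rot"]).as_matrix();T[:3,3]=o["tool_pos"];T=T@get_calibration("wrist")["hand_eye"]
K=get_calibration("wrist")["mtx"]
for q,s in blobs(im,100):
    d=T[:3,:3]@np.linalg.inv(K)@np.array([*q,1]);print(q,s,T[:3,3]+d*(145-T[2,3])/d[2])
print([(d["point"],d["score"]) for d in place_of("wrist","tin_a_mid")])
plan([546,115,118],0)
E
```

```text
[464.9 116.9 220.6] [-1.3 -0.4 -0.6] 0.6586887902454492
[224.2 122.8] [205 119  37   8 167] [429.4  56.8 145. ]
[265.3 121.5] [253 119  26   8 112] [429.9  85.2 145. ]
[400.3 210.6] [377 192  42  36 804] [543.4 195.3 145. ]
[317.8 212.8] [296 195  41  35 832] [542.6 115.4 145. ]
[470.2 214.1] [448 194  45  36 778] [553.5 265.  145. ]
[ 91.  226.9] [  62  211   57   35 1322] [ 555.2 -123.5  145. ]
[([543.8, 112.2, 105.9], 0.77)]
4 rows, dist 150.07376330356044
[[-0.001, -0.0, 0.094, -0.001, -0.001, -0.001, 0.32], [-0.001, -0.0, 0.094, -0.001, -0.001, -0.001, 0.32], [-0.001, -0.0, 0.094, -0.001, -0.001, -0.001, 0.32], [-0.001, -0.0, 0.094, -0.001, -0.001, -0.001, 0.32]]
```

View pics/w1.png

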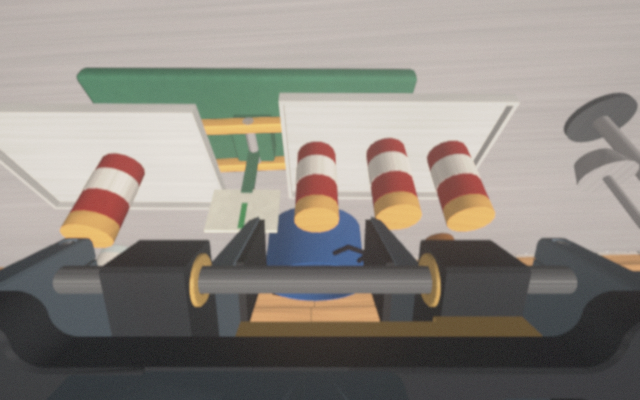

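The wrist view shows L3's lid at (318,213), centred between the fingers, with its neighbours at (400,211) and (470,214). It agrees within 3 mm, so I'll go in and close.

arm_command(series=[[[0,0,0.094,0,0,0,0.32],[0,0,0.094,0,0,0,0.32],[0,0,0.094,0,0,0,0.32],[0,0,0.088,0,0,0,0.32],[0,0,0,0,0,0,0.32],[0,0,0,0,0,0,0.32]]])

```text
t: 3.18
tool_pos: [558.1, 116.8, 141.7]
eef_rot: [0.025, 0.953, -0.009, 0.303]
wrist_force: [-0.4, -0.2, 0.1]
grip_width: 0.659
```

```bash
python3 - <<'E'
from h import *
for i in range(4):
    o=observe();print(o["tool_pos"],o["wrist_force"],o["moment"]);camera("scene")
E
```

```text
[558.1 116.8 141.7] [-0.4 -0.2  0.1] [-0.   0.3 -0. ]
[558.  116.6 142. ] [-1.1 -0.1 -0.5] [ 0.   0.4 -0. ]
[558.  116.4 142.1] [-0.4 -0.1  0.5] [0.  0.4 0. ]
[558.2 116.2 142.1] [-0.2  0.2  0.2] [ 0.   0.4 -0. ]
```

arm_command(series=[[[0,0,0,0,0,0,-0.1],[0,0,0,0,0,0,-0.2],[0,0,0,0,0,0,-0.2],[0,0,0,0,0,0,-0.2],[0,0,0,0,0,0,-0.2]]], force=20)

```text
t: 4.0
tool_pos: [558.8, 115.5, 141.6]
eef_rot: [0.026, 0.953, -0.01, 0.303]
wrist_force: [-0.5, -1.9, 4.1]
grip_width: 0.476
```

```bash
python3 - <<'E'
from h import *
o=observe();np.set_printoptions(precision=3,suppress=True)
print(o["joint_positions"],o["tool_pos"],o["wrist_force"],o["moment"],R.from_quat(o["eef_rot"]).as_matrix()[:,2])
im=camera("scene")[150:300,230:470];cv2.imwrite("pics/c2.png",cv2.resize(im,None,fx=3,fy=3,interpolation=2))
E
```

```text
[ 0.186  0.4    2.088 -1.223  0.15  -0.155] [558.839 115.529 141.633] [-0.545 -1.875  4.138] [-0.164  0.058 -0.136] [ 0.577 -0.034 -0.816]
```

View pics/c2.png

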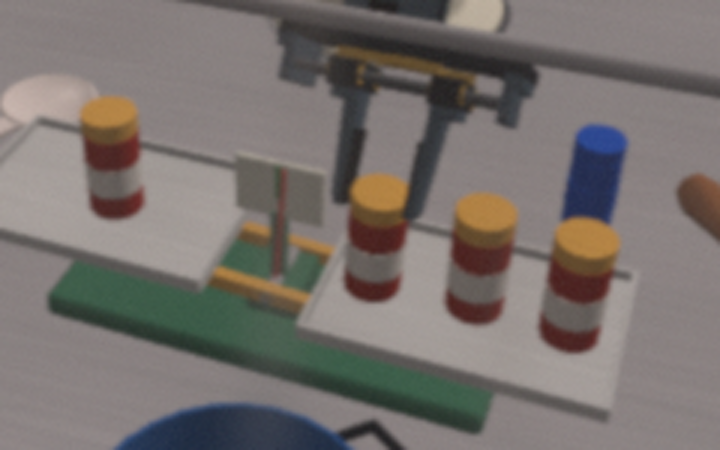

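The close-up shows the fingers only at lid height on L3, at (378,195). Joint 4 hit its limit (-1.22), so the row fell short. L3 is still undisturbed. I'll open, back off and fit a small arm model so I can choose an approach direction that avoids the wrist limit.

arm_command(series=[[[0,0,0,0,0,0,0.32],[0,0,0,0,0,0,0.32],[0,0,-0.08,0,0,0,0.32],[0,0,-0.1,0,0,0,0.32]]])

```text
t: 4.55
tool_pos: [522.2, 116.9, 193.4]
eef_rot: [0.026, 0.953, -0.011, 0.303]
wrist_force: [-0.4, -0.7, 0.6]
grip_width: 0.661
```

```bash
cat >> h.py <<'E'
import json,os
def log():
    o=observe();f="log.json";L=json.load(open(f)) if os.path.exists(f) else []
    L.append([list(map(float,o[k])) for k in("joint_positions","tool_pos","eef_rot")]);json.dump(L,open(f,"w"))
def fk(q,P):
    L6,a1,d1,l2,l3,e=P;s=q[1];t=q[1]+q[2]
    w=np.array([a1+l2*np.sin(s)+l3*np.sin(t)+e*np.cos(t),0,d1+l2*np.cos(s)+l3*np.cos(t)-e*np.sin(t)])
    M=R.from_euler("z",q[0])*R.from_euler("y",t)*R.from_euler("z",q[3])*R.from_euler("y",q[4])*R.from_euler("z",q[5])
    return R.from_euler("z",q[0]).apply(w)+L6*M.apply([0,0,1]),M
E
python3 - <<'E'
from h import *
log();L=json.load(open("log.json"))
L.append([[0.186,0.4,2.088,-1.223,0.15,-0.155],[558.8,115.5,141.6],[0.026,0.953,-0.01,0.303]])
L.append([[1.183,.494,1.345,0,1.302,-.096],[180.4,598.4,213.9],list(R.from_matrix([[-.957,.29,0],[.29,.957,0],[0,0,-1]]).as_quat())])
from scipy.optimize import least_squares
def res(P):return np.concatenate([fk(q,P)[0]-np.array(p) for q,p,_ in L]+[1e-2*(P-np.array([200,0,300,450,450,0]))])
s=least_squares(res,[200,0,300,450,450,0]);print(s.x,s.fun)
for q,p,r in L:print(q,(fk(q,s.x)[1].as_matrix()).round(2).tolist(),R.from_quat(r).as_matrix().round(2).tolist())
E
```

```text
[ -28.9  347.8 -145.4  341.   100.3  -61.7] [ -4.3  -0.3 -11.2   4.9  -5.3   8.5  55.  -22.1   2.7  -2.3   3.5  -4.5
  -1.1  -3.5  -0.6]
[0.21282505060042983, 0.2501867732454584, 2.0978391042050064, -0.6880994684339911, 0.25111831756676634, -0.6791823323547396] [[-0.06, -0.81, 0.58], [-1.0, 0.04, -0.04], [0.0, -0.58, -0.82]] [[-0.81, 0.06, 0.58], [0.04, 1.0, -0.04], [-0.58, -0.0, -0.82]]
[0.186, 0.4, 2.088, -1.223, 0.15, -0.155] [[-0.06, -0.81, 0.58], [-1.0, 0.04, -0.03], [0.0, -0.58, -0.82]] [[-0.82, 0.06, 0.58], [0.04, 1.0, -0.03], [-0.58, -0.0, -0.82]]
[1.183, 0.494, 1.345, 0, 1.302, -0.096] [[-0.29, -0.96, 0.0], [-0.96, 0.29, 0.0], [-0.0, -0.0, -1.0]] [[-0.96, 0.29, 0.0], [0.29, 0.96, 0.0], [0.0, 0.0, -1.0]]
```

```bash
cat > fit.py <<'E'
from h import *
from scipy.optimize import least_squares,minimize
def FK(q,P):
    p,M=fk(q,P[:6]);return p+R.from_euler("z",q[0]).apply([0,P[6],0]),M*R.from_euler("z",np.pi/2)
L=json.load(open("log.json"))
L.append([[0.186,0.4,2.088,-1.223,0.15,-0.155],[558.8,115.5,141.6],[0.026,0.953,-0.01,0.303]])
L.append([[1.183,.494,1.345,0,1.302,-.096],[180.4,598.4,213.9],None])
P0=np.array([250,0,330,430,450,0,60.])
P=least_squares(lambda P:np.concatenate([FK(q,P)[0]-np.array(p) for q,p,_ in L]+[1e-2*(P-P0)]),P0).x
lo=np.array([-2.91,-.82,.22,-1.22,.12,-3.08]);hi=np.array([2.91,2.16,2.67,4.37,2.79,3.08])
def ik(p,Rm,seeds):
    best=None
    for s in seeds:
        f=lambda q:(lambda a:np.r_[(a[0]-p)/100,(a[1].inv()*Rm).as_rotvec()])(FK(q,P))
        r=least_squares(f,np.clip(s,lo+.001,hi-.001),bounds=(lo,hi))
        if best is None or r.cost<best.cost:best=r
    return best
def tool(az,lean,roll=0):
    Z=np.array([np.sin(lean)*np.cos(az),np.sin(lean)*np.sin(az),-np.cos(lean)]);Y=np.array([-np.sin(az),np.cos(az),0])
    return Z,R.from_matrix(np.c_[np.cross(Y,Z),Y,Z])*R.from_euler("z",roll)
E
python3 - <<'E'
from fit import *
print(P,[FK(q,P)[0]-np.array(p) for q,p,_ in L])
seeds=[[.2,.4,2.0,a,.3,b] for a in(-.9,0,1.5,3) for b in(-1.5,0,1.5)]
for name,g in(("L3",[545,115,118]),("L2",[545,192,118]),("L1",[553,264,118]),("R",[531,-178,130]),("Rin",[460,-178,180])):
  for az in(-.05,.15,.35,.5):
    for ln in(30,36):
        Zt,Rm=tool(az,np.radians(ln));b=ik(np.array(g)+18.8*Zt,Rm,seeds);print(name,az,ln,round(b.cost,5),b.x.round(2))
E
```

```text
[349.6   2.8 253.4 594.  381.8 115.7  59.2] [array([ 0.1,  0.1, -0.1]), array([-0.1, -0.1,  0.1]), array([ 0., -0.,  0.])]
L3 -0.05 30 0.0 [ 0.2  0.5  2.1 -0.8  0.1 -0.6]
L3 -0.05 36 0.0 [0.2 0.5 2.1 4.  0.2 0.9]
L3 0.15 30 0.00016 [ 0.1  0.5  2.1  0.3  0.1 -2. ]
L3 0.15 36 0.0 [0.1 0.5 2.2 2.8 0.1 1.8]
L3 0.35 30 0.0 [-0.   0.5  2.1  1.   0.2 -2.9]
L3 0.35 36 0.0 [-0.   0.5  2.2  2.   0.2  2.4]
L3 0.5 30 0.0 [-0.1  0.5  2.1  1.   0.3 -3.1]
L3 0.5 36 0.0 [-0.1  0.5  2.1  1.7  0.3  2.5]
L2 -0.05 30 0.0 [ 0.3  0.5  2.  -0.9  0.3 -0.4]
L2 -0.05 36 0.00041 [0.4 0.5 2.1 4.4 0.2 0.7]
L2 0.15 30 0.0 [ 0.3  0.5  2.  -0.5  0.1 -1. ]
L2 0.15 36 0.0 [0.3 0.5 2.1 3.8 0.1 1. ]
L2 0.35 30 0.0 [ 0.2  0.5  2.   0.6  0.1 -2.3]
L2 0.35 36 0.0 [0.2 0.5 2.1 2.3 0.1 2.2]
L2 0.5 30 0.0 [ 0.1  0.5  2.   0.9  0.2 -2.8]
L2 0.5 36 0.0 [0.1 0.5 2.1 1.8 0.2 2.5]
L1 -0.05 30 0.0 [ 0.5  0.5  1.9 -0.8  0.4 -0.3]
L1 -0.05 36 0.0001 [ 0.5  0.5  1.9 -1.2  0.3  0.1]
L1 0.15 30 0.0 [ 0.4  0.5  1.9 -0.6  0.2 -0.7]
L1 0.15 36 0.00035 [0.4 0.5 2.  4.4 0.2 0.6]
L1 0.35 30 0.0 [ 0.3  0.5  1.9  0.   0.2 -1.6]
L1 0.35 36 0.00
[... 173 characters left out ...]
 0.0 [-0.6  0.5  2.1  1.6  0.3  2.7]
R 0.15 30 6e-05 [-0.7  0.5  2.   1.   0.5  3.1]
R 0.15 36 0.0 [-0.7  0.5  2.1  1.3  0.5  2.7]
R 0.35 30 0.0 [-0.7  0.5  1.9  0.8  0.6  3. ]
R 0.35 36 0.0 [-0.8  0.5  2.   1.1  0.6  2.7]
R 0.5 30 0.0 [-0.7  0.5  1.9  0.8  0.7  2.9]
R 0.5 36 0.0 [-0.8  0.5  1.9  1.   0.7  2.7]
Rin -0.05 30 0.0 [-0.7  0.3  2.1  0.8  0.4 -2.9]
Rin -0.05 36 0.0 [-0.8  0.3  2.2  1.2  0.4  2.9]
Rin 0.15 30 0.00013 [-0.8  0.3  2.1  0.8  0.6 -3.1]
Rin 0.15 36 0.0 [-0.8  0.3  2.2  1.1  0.6  2.8]
Rin 0.35 30 0.0 [-0.8  0.3  2.   0.8  0.7  3. ]
Rin 0.35 36 0.0 [-0.9  0.3  2.1  1.   0.7  2.7]
Rin 0.5 30 0.0 [-0.8  0.3  2.   0.7  0.8  2.9]
Rin 0.5 36 0.0 [-0.9  0.4  2.   0.9  0.8  2.7]
```

```bash
cat >> fit.py <<'E'
ux=np.array([np.cos(-.05),np.sin(-.05),0])
def clear(g,Rm):
    a,b,c=np.meshgrid(np.linspace(-38,38,9),np.linspace(-89,89,15),-np.linspace(60,220,17))
    X=np.asarray(g)+Rm.apply(np.c_[a.ravel(),b.ravel(),c.ravel()])
    return np.hypot((X-[540.5,40,0])@ux,X[:,2]-285).min()-8
E
python3 - <<'E'
from fit import *
seeds=[[.2,.4,2.0,a,.3,b] for a in(1.,2,3) for b in(-1.,0,1)]
G={"L3":[545,115,118],"L2":[545,192,118],"L1":[553,264,118],"R":[531,-178,128]}
for az in(-.05,.1,.25,.4):
  for ln in(36,40,44,48):
    Zt,Rm=tool(az,np.radians(ln),np.pi);o=[]
    for n,g in G.items():
        b=ik(np.array(g)+18.8*Zt,Rm,seeds);o.append((n,"BAD" if b.cost>1e-5 else b.x[3:].round(2).tolist(),round(clear(g,Rm)),round(clear(np.array(g)+[0,0,55],Rm))))
    print(az,ln,o)
E
```

```text
-0.05 36 [('L3', [4.02, 0.18, -2.25], 52, 19), ('L2', 'BAD', 55, 22), ('L1', 'BAD', 51, 19), ('R', [1.58, 0.32, -0.49], 45, 13)]
-0.05 40 [('L3', [3.68, 0.31, -1.9], 61, 26), ('L2', [4.21, 0.32, -2.26], 64, 29), ('L1', 'BAD', 60, 25), ('R', [1.92, 0.4, -0.86], 54, 19)]
-0.05 44 [('L3', [3.55, 0.46, -1.76], 69, 31), ('L2', [3.97, 0.43, -2.01], 72, 34), ('L1', [4.37, 0.44, -2.29], 69, 31), ('R', [2.14, 0.5, -1.11], 62, 24)]
-0.05 48 [('L3', [3.49, 0.62, -1.67], 78, 37), ('L2', [3.84, 0.57, -1.85], 80, 39), ('L1', [4.19, 0.54, -2.09], 77, 37), ('R', [2.27, 0.64, -1.28], 70, 29)]
0.1 36 [('L3', [3.15, 0.14, -1.58], 40, 8), ('L2', [4.12, 0.14, -2.38], 43, 12), ('L1', 'BAD', 40, 8), ('R', [1.37, 0.44, -0.45], 34, 2)]
0.1 40 [('L3', [3.15, 0.3, -1.57], 50, 15), ('L2', [3.69, 0.27, -1.94], 53, 18), ('L1', [4.26, 0.27, -2.38], 50, 15), ('R', [1.62, 0.49, -0.74], 43, 8)]
0.1 44 [('L3', [3.15, 0.47, -1.57], 59, 21), ('L2', [3.54, 0.41, -1.77], 62, 24), ('L1', [3.96, 0.37, -2.07], 59, 21), ('R', [1.81, 0.57, -0.97], 52, 14)]
0.1 48 [('L3', [3.14, 0.65, -1.57], 68, 28), ('L2', [3.47, 0.57, -1.69]
[... 562 characters left out ...]
L2', [3.11, 0.59, -1.56], 60, 21), ('L1', [3.4, 0.49, -1.69], 57, 17), ('R', [1.66, 0.72, -1.03], 50, 10)]
0.4 36 [('L3', [1.87, 0.27, -0.69], 15, -6), ('L2', [2.12, 0.17, -0.76], 18, -7), ('L1', 'BAD', 15, -6), ('R', [1.07, 0.66, -0.47], 10, -6)]
0.4 40 [('L3', [2.21, 0.38, -1.05], 26, -4), ('L2', [2.53, 0.29, -1.18], 29, -4), ('L1', [2.88, 0.19, -1.37], 25, -4), ('R', [1.21, 0.7, -0.64], 19, -5)]
0.4 44 [('L3', [2.39, 0.51, -1.26], 36, 0), ('L2', [2.69, 0.44, -1.35], 39, 3), ('L1', [2.97, 0.34, -1.47], 36, 0), ('R', [1.33, 0.74, -0.8], 29, -4)]
0.4 48 [('L3', [2.49, 0.66, -1.4], 46, 7), ('L2', [2.76, 0.6, -1.45], 49, 10), ('L1', [3.01, 0.5, -1.51], 46, 7), ('R', [1.42, 0.8, -0.94], 39, 0)]
```

```bash
cat >> fit.py <<'E'
V=.6*.125*np.array([1.89,1.89,2.57,3.01,3.01,3.01])
def cur():
    o=observe();M=R.from_quat(o["eef_rot"]);m=M.as_matrix();z=m[:,2]
    az=np.arctan2(z[1],z[0]);ln=np.arccos(-z[2]);rl=(tool(az,ln)[1].inv()*M).as_rotvec()[2]
    return np.r_[o["tool_pos"]-18.8*z,az,ln,rl],o
def path(wps,g,maxd=50):
    """wps: list of [x,y,z,az,lean(deg),roll] for grasp point"""
    c,o=cur();q=o["joint_positions"];rows=[];prev=(o["tool_pos"],R.from_quat(o["eef_rot"]));wps=[np.r_[w[:4],np.radians(w[4]),w[5]] for w in wps]
    for w in wps:
        if w[5]-c[5]>4:c[5]+=2*np.pi
        if w[5]-c[5]<-4:c[5]-=2*np.pi
        N=1
        while True:
            N+=1;qq=q;ok=True;poses=[];qs=[];m=maxd*(N-1)
            if np.linalg.norm(w[:3]-c[:3])>m:continue
            for i in range(1,N):
                v=c+(w-c)*i/(N-1);Zt,Rm=tool(v[3],v[4],v[5]);b=ik(v[:3]+18.8*Zt,Rm,[qq])
                if b.cost>1e-5:print("IK bad",v,b.x.round(2),b.cost)
                if (abs(b.x-qq)>V).any() and N<30:ok=False;break
                qq=b.x;qs.append(qq);poses.append((v[:3]+18.8*Zt,Rm,v))
            if ok:break
        for p,Rm,v in poses:
            r=np.r_[prev[1].inv().apply(p-prev[0])/400,(prev[1].inv()*Rm).as_rotvec()/(np.pi/3)]
            rows.append([round(float(x),3) for x in r]+[g]);prev=(p,Rm)
        print("wp",w.round(2),"rows",len(poses),"q",qs[-1].round(2),"clear",round(min(clear(v[:3],Rm) for _,Rm,v in poses)));q=qs[-1];c=w
    print(len(rows))
    for i in range(0,len(rows),10):print(rows[i:i+10])
E
python3 - <<'E'
from fit import *
c,o=cur();print(c.round(2),o["joint_positions"].round(2))
path([[440,115,230,.0,30,c[5]],[440,115,230,.6,30,np.pi],[450,115,215,.5,40,np.pi],[452,115,215,.1,46,np.pi]],.32)
E
```

```text
[511.4 117.6 208.7  -0.1   0.6  -0. ] [ 0.2  0.2  2.1 -0.7  0.2 -0.7]
wp [440.  115.  230.    0.    0.5  -0. ] rows 3 q [ 0.2  0.1  2.1 -0.2  0.4 -1.2] clear 49
wp [440.  115.  230.    0.6   0.5   3.1] rows 10 q [-0.1  0.1  2.1  0.6  0.6  0.4] clear 43
wp [450.  115.  215.    0.5   0.7   3.1] rows 5 q [-0.2  0.2  2.3  1.4  0.4 -0.3] clear 43
wp [452.  115.  215.    0.1   0.8   3.1] rows 12 q [ 0.1  0.2  2.4  3.3  0.3 -1.6] clear 51
30
[[0.04, -0.005, -0.049, -0.012, 0.029, -0.017, 0.32], [0.041, -0.004, -0.048, -0.011, 0.029, -0.017, 0.32], [0.043, -0.003, -0.046, -0.011, 0.029, -0.017, 0.32], [0.0, 0.001, -0.0, -0.028, 0.004, 0.251, 0.32], [0.0, 0.001, -0.0, -0.026, 0.013, 0.251, 0.32], [0.001, 0.001, -0.0, -0.02, 0.02, 0.251, 0.32], [0.001, 0.001, -0.0, -0.013, 0.026, 0.251, 0.32], [0.001, 0.0, -0.0, -0.005, 0.028, 0.251, 0.32], [0.001, -0.0, -0.0, 0.004, 0.028, 0.251, 0.32], [0.001, -0.0, -0.0, 0.013, 0.026, 0.251, 0.32]]
[[0.001, -0.001, -0.0, 0.02, 0.02, 0.251, 0.32], [0.001, -0.001, -0.0, 0.026, 0.013, 0.251, 0.32], [0.0, -0.001, -0.0, 0.028, 0.005, 0.251, 0.32], [0.001, 0.003, 0.009, -0.01, 0.033, 0.016, 0.32], [0.001, 0.003, 0.009, -0.01, 0.033, 0.016, 0.32], [0.001, 0.003, 0.009, -0.011, 0.033, 0.016, 0.32], [0.001, 0.003, 0.009, -0.011, 0.033, 0.015, 0.32], [0.0, 0.003, 0.009, -0.012, 0.033, 0.015, 0.32], [0.001, 0.001, 0.0, -0.021, 0.008, 0.024, 0.32], [0.001, 0.001, 0.0, -0.021, 0.008, 0.024, 0.32]]
[[0.001, 0.001, 0.0, -0.021, 0.008, 0.024, 0.32], [0.001, 0.001, 0.0, -0.021, 0.008, 0.024, 0.32], [0.001, 0.001, 0.0, -0.021, 0.008, 0.024, 0.32], [0.001, 0.001, 0.0, -0.022, 0.008, 0.023, 0.32], [0.001, 0.001, 0.0, -0.022, 0.008, 0.023, 0.32], [0.001, 0.001, 0.0, -0.022, 0.008, 0.023, 0.32], [0.001, 0.001, 0.0, -0.022, 0.008, 0.023, 0.32], [0.001, 0.001, 0.0, -0.022, 0.008, 0.023, 0.32], [0.001, 0.001, 0.0, -0.023, 0.008, 0.022, 0.32], [0.001, 0.001, 0.0, -0.023, 0.008, 0.022, 0.32]]
```

```bash
sed -i 's/            if np.linalg.norm(w\[:3\]-c\[:3\])>m:continue/            if np.linalg.norm(w[:3]-c[:3])>m or np.linalg.norm(w[3:]-c[3:])>.16*(N-1):continue/; s/N<30/N<45/' fit.py
python3 - <<'E'
from fit import *
c,o=cur()
path([[440,115,230,.0,30,c[5]],[440,115,230,.6,30,np.pi]],.32)
E
```

```text
wp [440.  115.  230.    0.    0.5  -0. ] rows 3 q [ 0.2  0.1  2.1 -0.2  0.4 -1.2] clear 49
wp [440.  115.  230.    0.6   0.5   3.1] rows 21 q [-0.1  0.1  2.1  0.6  0.6  0.4] clear 42
24
[[0.04, -0.005, -0.049, -0.012, 0.029, -0.017, 0.32], [0.041, -0.004, -0.048, -0.011, 0.029, -0.017, 0.32], [0.043, -0.003, -0.046, -0.011, 0.029, -0.017, 0.32], [0.0, 0.001, -0.0, -0.014, 0.001, 0.12, 0.32], [0.0, 0.001, -0.0, -0.013, 0.003, 0.12, 0.32], [0.0, 0.001, -0.0, -0.013, 0.005, 0.12, 0.32], [0.0, 0.001, -0.0, -0.012, 0.007, 0.12, 0.32], [0.0, 0.001, -0.0, -0.011, 0.008, 0.12, 0.32], [0.0, 0.0, -0.0, -0.009, 0.01, 0.12, 0.32], [0.001, 0.0, -0.0, -0.008, 0.011, 0.12, 0.32]]
[[0.001, 0.0, -0.0, -0.006, 0.012, 0.12, 0.32], [0.001, 0.0, -0.0, -0.004, 0.013, 0.12, 0.32], [0.001, 0.0, -0.0, -0.002, 0.013, 0.12, 0.32], [0.001, 0.0, -0.0, -0.0, 0.014, 0.12, 0.32], [0.001, -0.0, -0.0, 0.002, 0.014, 0.12, 0.32], [0.001, -0.0, -0.0, 0.004, 0.013, 0.12, 0.32], [0.001, -0.0, -0.0, 0.006, 0.012, 0.12, 0.32], [0.001, -0.0, -0.0, 0.008, 0.011, 0.12, 0.32], [0.001, -0.0, -0.0, 0.009, 0.01, 0.12, 0.32], [0.0, -0.0, -0.0, 0.011, 0.009, 0.12, 0.32]]
[[0.0, -0.001, -0.0, 0.012, 0.007, 0.12, 0.32], [0.0, -0.001, -0.0, 0.013, 0.005, 0.12, 0.32], [0.0, -0.001, -0.0, 0.013, 0.003, 0.12, 0.32], [0.0, -0.001, -0.0, 0.014, 0.001, 0.12, 0.32]]
```

arm_command(series=[[[0.04,-0.005,-0.049,-0.012,0.029,-0.017,0.32],[0.041,-0.004,-0.048,-0.011,0.029,-0.017,0.32],[0.043,-0.003,-0.046,-0.011,0.029,-0.017,0.32],[0.0,0.001,0.0,-0.014,0.001,0.12,0.32],[0.0,0.001,0.0,-0.013,0.003,0.12,0.32],[0.0,0.001,0.0,-0.013,0.005,0.12,0.32],[0.0,0.001,0.0,-0.012,0.007,0.12,0.32],[0.0,0.001,0.0,-0.011,0.008,0.12,0.32],[0.0,0.0,0.0,-0.009,0.01,0.12,0.32],[0.001,0.0,0.0,-0.008,0.011,0.12,0.32]]])

```text
t: 5.8
tool_pos: [449.7, 116.9, 213.9]
eef_rot: [0.397, 0.88, 0.152, 0.211]
wrist_force: [0.8, 0.1, 0.4]
grip_width: 0.661
```

arm_command(series=[[[0.001,0.0,0.0,-0.006,0.012,0.12,0.32],[0.001,0.0,0.0,-0.004,0.013,0.12,0.32],[0.001,0.0,0.0,-0.002,0.013,0.12,0.32],[0.001,0.0,0.0,0.0,0.014,0.12,0.32],[0.001,0.0,0.0,0.002,0.014,0.12,0.32],[0.001,0.0,0.0,0.004,0.013,0.12,0.32],[0.001,0.0,0.0,0.006,0.012,0.12,0.32],[0.001,0.0,0.0,0.008,0.011,0.12,0.32],[0.001,0.0,0.0,0.009,0.01,0.12,0.32],[0.0,0.0,0.0,0.011,0.009,0.12,0.32]]])

```text
t: 7.05
tool_pos: [448.8, 120.2, 214.1]
eef_rot: [0.829, 0.494, 0.26, 0.014]
wrist_force: [0.0, -0.4, 0.2]
grip_width: 0.654
```

arm_command(series=[[[0.0,-0.001,0.0,0.012,0.007,0.12,0.32],[0.0,-0.001,0.0,0.013,0.005,0.12,0.32],[0.0,-0.001,0.0,0.013,0.003,0.12,0.32],[0.0,-0.001,0.0,0.014,0.001,0.12,0.32]]])

```text
t: 7.55
tool_pos: [447.7, 121.2, 213.8]
eef_rot: [0.924, 0.28, 0.249, -0.078]
wrist_force: [-0.1, -0.2, -0.0]
grip_width: 0.662
```

```bash
python3 - <<'E'
from fit import *
log();c,o=cur();print(c.round(2),o["joint_positions"].round(2),FK(o["joint_positions"],P)[0]-o["tool_pos"])
path([[450,115,215,.5,40,np.pi],[452,115,215,.1,46,np.pi]],.32)
E
```

```text
[439.9 115.9 230.    0.6   0.5  -3.1] [-0.1  0.1  2.1  0.7  0.6  0.4] [ 0.5 -1.5 -0.1]
wp [450.  115.  215.    0.5   0.7   3.1] rows 5 q [-0.2  0.2  2.3  1.4  0.4 -0.3] clear 44
wp [452.  115.  215.    0.1   0.8   3.1] rows 12 q [ 0.1  0.2  2.4  3.3  0.3 -1.6] clear 51
17
[[0.001, 0.004, 0.008, -0.01, 0.033, 0.014, 0.32], [0.001, 0.004, 0.008, -0.01, 0.033, 0.014, 0.32], [0.001, 0.004, 0.008, -0.011, 0.033, 0.013, 0.32], [0.001, 0.004, 0.008, -0.011, 0.033, 0.013, 0.32], [0.0, 0.004, 0.008, -0.012, 0.033, 0.013, 0.32], [0.001, 0.001, 0.0, -0.021, 0.008, 0.024, 0.32], [0.001, 0.001, 0.0, -0.021, 0.008, 0.024, 0.32], [0.001, 0.001, 0.0, -0.021, 0.008, 0.024, 0.32], [0.001, 0.001, 0.0, -0.021, 0.008, 0.024, 0.32], [0.001, 0.001, 0.0, -0.021, 0.008, 0.024, 0.32]]
[[0.001, 0.001, 0.0, -0.022, 0.008, 0.023, 0.32], [0.001, 0.001, 0.0, -0.022, 0.008, 0.023, 0.32], [0.001, 0.001, 0.0, -0.022, 0.008, 0.023, 0.32], [0.001, 0.001, 0.0, -0.022, 0.008, 0.023, 0.32], [0.001, 0.001, 0.0, -0.022, 0.008, 0.023, 0.32], [0.001, 0.001, 0.0, -0.023, 0.008, 0.022, 0.32], [0.001, 0.001, 0.0, -0.023, 0.008, 0.022, 0.32]]
```

The arm model predicts the pose within 1.5 mm, so I'll continue.

arm_command(series=[[[0.001,0.004,0.008,-0.01,0.033,0.014,0.32],[0.001,0.004,0.008,-0.01,0.033,0.014,0.32],[0.001,0.004,0.008,-0.011,0.033,0.013,0.32],[0.001,0.004,0.008,-0.011,0.033,0.013,0.32],[0.0,0.004,0.008,-0.012,0.033,0.013,0.32],[0.001,0.001,0.0,-0.021,0.008,0.024,0.32],[0.001,0.001,0.0,-0.021,0.008,0.024,0.32],[0.001,0.001,0.0,-0.021,0.008,0.024,0.32],[0.001,0.001,0.0,-0.021,0.008,0.024,0.32],[0.001,0.001,0.0,-0.021,0.008,0.024,0.32]]])

```text
t: 8.8
tool_pos: [462.9, 118.6, 202.8]
eef_rot: [0.919, 0.156, 0.358, -0.059]
wrist_force: [0.3, 0.6, 0.5]
grip_width: 0.66
```

arm_command(series=[[[0.001,0.001,0.0,-0.022,0.008,0.023,0.32],[0.001,0.001,0.0,-0.022,0.008,0.023,0.32],[0.001,0.001,0.0,-0.022,0.008,0.023,0.32],[0.001,0.001,0.0,-0.022,0.008,0.023,0.32],[0.001,0.001,0.0,-0.022,0.008,0.023,0.32],[0.001,0.001,0.0,-0.023,0.008,0.022,0.32],[0.001,0.001,0.0,-0.023,0.008,0.022,0.32],[0,0,0,0,0,0,0.32]]])

```text
t: 9.8
tool_pos: [465.3, 117.0, 204.6]
eef_rot: [0.92, 0.048, 0.39, -0.019]
wrist_force: [0.4, -0.0, 0.2]
grip_width: 0.663
```

```bash
cat >> fit.py <<'E'
def wrist_tins(z=145):
    o=observe();im=camera("wrist");k=get_calibration("wrist")
    T=np.eye(4);T[:3,:3]=R.from_quat(o["eef_rot"]).as_matrix();T[:3,3]=o["tool_pos"];T=T@k["hand_eye"]
    for q,s in blobs(im,300):
        d=T[:3,:3]@np.linalg.inv(k["mtx"])@np.array([*q,1]);print("lid",q,s[4],T[:3,3]+d*(z-T[2,3])/d[2])
    print([(np.array(d["point"]),round(d["score"],2)) for d in place_of("wrist","tin_a_mid")])
E
python3 - <<'E'
from fit import *
log();c,o=cur();print(c.round(2),o["joint_positions"].round(2),FK(o["joint_positions"],P)[0]-o["tool_pos"])
wrist_tins()
path([[545,115,118,.1,46,np.pi]],.32,30)
E
```

```text
[451.9 115.6 217.7   0.1   0.8   3.1] [ 0.1  0.2  2.4  3.3  0.3 -1.7] [ 0.3 -0.  -0.2]
lid [191.7   4.9] 356 [839.9 335.7 145. ]
lid [171.  166.5] 1147 [553.4 265.4 145. ]
lid [241.1 180.8] 1124 [544.1 194.4 145. ]
lid [333.2 184.1] 420 [549.4 108.3 145. ]
lid [590.  214.5] 2195 [ 541.  -118.6  145. ]
[(array([545.9, 113.3, 104.4]), 0.89)]
wp [545.  115.  118.    0.1   0.8   3.1] rows 5 q [ 0.1  0.6  2.3  3.1  0.6 -1.6] clear 61
5
[[-0.004, 0.005, 0.068, -0.0, 0.0, 0.001, 0.32], [-0.004, 0.005, 0.068, -0.0, 0.0, 0.001, 0.32], [-0.004, 0.005, 0.068, -0.0, 0.0, 0.001, 0.32], [-0.004, 0.005, 0.068, -0.0, 0.0, 0.001, 0.32], [-0.004, 0.005, 0.068, -0.0, 0.0, 0.001, 0.32]]
```

arm_command(series=[[[-0.004,0.005,0.068,0,0,0.001,0.32],[-0.004,0.005,0.068,0,0,0.001,0.32],[-0.004,0.005,0.068,0,0,0.001,0.32],[-0.004,0.005,0.068,0,0,0.001,0.32],[-0.004,0.005,0.068,0,0,0.001,0.32],[0,0,0,0,0,0,0.32],[0,0,0,0,0,0,0.32]]])

```text
t: 10.78
tool_pos: [557.6, 115.7, 104.9]
eef_rot: [0.92, 0.046, 0.39, -0.02]
wrist_force: [-0.4, 0.5, 1.4]
grip_width: 0.66
```

```bash
cat >> fit.py <<'E'
def weigh(n=6):
    F=[];M=[]
    for i in range(n):
        o=observe();F.append(o["wrist_force"]);M.append(o["moment"]);camera("scene")
    print("F",np.mean(F,0).round(2),"sd",np.std(F,0).round(2),"M",np.mean(M,0).round(3))
E
python3 - <<'E'
from fit import *
c,o=cur();print(c.round(2),o["joint_positions"].round(2),o["tool_pos"]);weigh()
E
```

```text
[544.2 114.3 118.    0.1   0.8  -3.1] [ 0.1  0.6  2.3  3.1  0.6 -1.6] [557.6 115.7 104.9]
F [0.  0.2 0.3] sd [0.3 0.4 0.6] M [-0.1  0.6  0. ]
```

arm_command(series=[[[0,0,0,0,0,0,0.0],[0,0,0,0,0,0,-0.2],[0,0,0,0,0,0,-0.2],[0,0,0,0,0,0,-0.2],[0,0,0,0,0,0,-0.2]]], force=20)

```text
t: 11.7
tool_pos: [558.4, 115.7, 104.6]
eef_rot: [0.92, 0.045, 0.39, -0.02]
wrist_force: [-0.8, -0.5, 1.9]
grip_width: 0.478
```

```bash
python3 - <<'E'
from fit import *
c,o=cur();print(c.round(2),o["grip_width"]*91,o["wrist_force"])
path([[c[0],c[1],c[2]+36,c[3],np.degrees(c[4]),c[5]]],-.2,7)
E
```

```text
[545.  114.3 117.6   0.1   0.8  -3.1] 43.477537109419266 [-0.8 -0.5  1.9]
wp [545.  114.3 153.6   0.1   0.8  -3.1] rows 6 q [ 0.1  0.5  2.3  3.1  0.4 -1.6] clear 38
6
[[0.011, -0.0, -0.01, -0.0, -0.0, -0.0, -0.2], [0.011, -0.0, -0.01, 0.0, 0.0, 0.0, -0.2], [0.011, -0.0, -0.01, 0.0, 0.0, 0.0, -0.2], [0.011, -0.0, -0.01, 0.0, 0.0, 0.0, -0.2], [0.011, -0.0, -0.01, 0.0, 0.0, 0.0, -0.2], [0.011, -0.0, -0.01, 0.0, 0.0, 0.0, -0.2]]
```

arm_command(series=[[[0.011,0,-0.01,0,0,0,-0.2],[0.011,0,-0.01,0,0,0,-0.2],[0.011,0,-0.01,0,0,0,-0.2],[0.011,0,-0.01,0,0,0,-0.2],[0.011,0,-0.01,0,0,0,-0.2],[0.011,0,-0.01,0,0,0,-0.2],[0,0,0,0,0,0,-0.2],[0,0,0,0,0,0,-0.2],[0,0,0,0,0,0,-0.2],[0,0,0,0,0,0,-0.2]]])

```text
t: 12.95
tool_pos: [559.4, 115.7, 139.9]
eef_rot: [0.92, 0.045, 0.39, -0.02]
wrist_force: [-1.2, 0.0, -1.4]
grip_width: 0.479
```

```bash
python3 - <<'E'
from fit import *
c,o=cur();print(c.round(2),o["grip_width"]*91);weigh(10)
im=camera("scene");cv2.imwrite("pics/s3.png",im)
for q,s in blobs(im):
    if 230<q[0]<450 and 160<q[1]<255: print(q,s)
cv2.imwrite("pics/c3.png",cv2.resize(im[150:300,230:470],None,fx=3,fy=3,interpolation=2))
E
```

```text
[546.  114.4 153.    0.1   0.8  -3.1] 43.56216704465774
F [-0.1  0.  -1.4] sd [0.5 0.3 0.6] M [-0.1  0.7 -0. ]
[361.5 170.2] [350 168  23   5  52]
[266.3 189.4] [258 183  17  15 206]
[356.5 203.4] [347 195  21  17 291]
[391.1 222.6] [382 215  20  17 259]
[424.8 231.7] [415 223  21  19 305]
[313.4 244. ] [302 239  30  12  84]
```

View pics/c3.png

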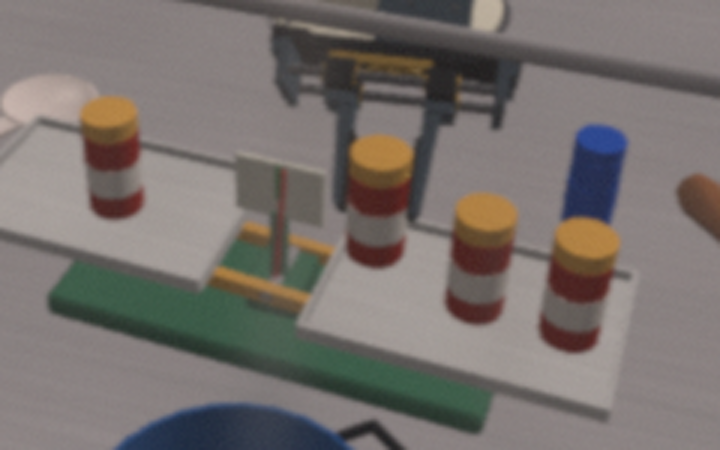

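The held tin is clear of the pan, with its lid at (380,155). The left pan is still on its stop, since the neighbour lids have not moved. The force change is about 1.7 N, so I'll take more samples.

```bash
python3 - <<'E'
from fit import *
weigh(25);c,o=cur()
path([[c[0],c[1],118,c[3],np.degrees(c[4]),c[5]]],-.2,7)
E
```

```text
F [ 0.1 -0.1 -1.4] sd [0.5 0.5 0.4] M [-0.1  0.8 -0. ]
wp [546.  114.4 118.    0.1   0.8  -3.1] rows 6 q [ 0.1  0.6  2.3  3.1  0.6 -1.6] clear 42
6
[[-0.011, 0.0, 0.01, -0.0, 0.0, -0.0, -0.2], [-0.011, 0.0, 0.01, 0.0, 0.0, 0.0, -0.2], [-0.011, 0.0, 0.01, 0.0, 0.0, 0.0, -0.2], [-0.011, 0.0, 0.01, 0.0, 0.0, 0.0, -0.2], [-0.011, 0.0, 0.01, 0.0, 0.0, 0.0, -0.2], [-0.011, 0.0, 0.01, 0.0, 0.0, 0.0, -0.2]]
```

It weighs about 1.45 N, so L3 is the 150 g tin. The beam stayed on its stop, so R must be 250 g, and L1 and L2 are 250 g and 350 g. The 250 g one has to move. I'll put L3 back first.

arm_command(series=[[[-0.011,0,0.01,0,0,0,-0.2],[-0.011,0,0.01,0,0,0,-0.2],[-0.011,0,0.01,0,0,0,-0.2],[-0.011,0,0.01,0,0,0,-0.2],[-0.011,0,0.01,0,0,0,-0.2],[-0.007,0,0.006,0,0,0,-0.2],[-0.003,0,0.003,0,0,0,-0.2],[0,0,0,0,0,0,-0.2],[0,0,0,0,0,0,-0.2]]])

```text
t: 15.88
tool_pos: [558.5, 115.7, 105.3]
eef_rot: [0.919, 0.045, 0.39, -0.02]
wrist_force: [0.4, 0.1, -1.4]
grip_width: 0.48
```

```bash
python3 - <<'E'
from fit import *
c,o=cur();print(c.round(3)[:3],o["wrist_force"],o["t"])
E
```

```text
[545.  114.4 118.3] [ 0.4  0.1 -1.4] 15.875
```

arm_command(series=[[[-0.001,0,0.001,0,0,0,-0.2],[-0.001,0,0.001,0,0,0,-0.2],[0,0,0,0,0,0,0.0],[0,0,0,0,0,0,0.2],[0,0,0,0,0,0,0.32],[0,0,0,0,0,0,0.32]]])

```text
t: 16.62
tool_pos: [558.4, 115.7, 103.9]
eef_rot: [0.92, 0.045, 0.39, -0.02]
wrist_force: [0.2, 0.5, 0.0]
grip_width: 0.659
```

```bash
python3 - <<'E'
from fit import *
c,o=cur();print(c.round(2),o["wrist_force"],o["t"],o["joint_positions"].round(2))
b=c[:3]-115*tool(c[3],c[4])[0]
path([[*b,.05,46,c[5]],[b[0],192,b[2],.05,46,c[5]]],.32,30)
E
```

```text
[545.  114.4 117.    0.1   0.8  -3.1] [0.2 0.5 0. ] 16.625 [ 0.1  0.6  2.3  3.1  0.6 -1.6]
wp [462.7 106.1 196.9   0.1   0.8  -3.1] rows 4 q [ 0.1  0.3  2.4  3.4  0.4 -1.7] clear 65
wp [462.7 192.  196.9   0.1   0.8  -3.1] rows 4 q [ 0.5  0.3  2.3  4.   0.4 -2.1] clear 84
8
[[0.0, 0.0, -0.072, -0.009, 0.0, 0.008, 0.32], [0.0, 0.001, -0.072, -0.009, 0.0, 0.008, 0.32], [0.0, 0.002, -0.072, -0.009, 0.0, 0.008, 0.32], [0.0, 0.002, -0.072, -0.009, 0.0, 0.008, 0.32], [0.002, -0.054, 0.002, 0.0, 0.0, 0.0, 0.32], [0.002, -0.054, 0.002, 0.0, 0.0, 0.0, 0.32], [0.002, -0.054, 0.002, 0.0, 0.0, 0.0, 0.32], [0.002, -0.054, 0.002, 0.0, 0.0, 0.0, 0.32]]
```

```bash
python3 - <<'E'
from fit import *
c,o=cur()
b=c[:3]-115*tool(c[3],c[4])[0];A=[.12,46,c[5]]
path([[*b,*A],[b[0],192,b[2],*A],[545,193,118,*A]],.32,32)
E
```

```text
wp [462.7 106.1 196.9   0.1   0.8  -3.1] rows 4 q [ 0.1  0.3  2.4  3.1  0.4 -1.5] clear 64
wp [462.7 192.  196.9   0.1   0.8  -3.1] rows 4 q [ 0.4  0.3  2.3  3.8  0.3 -2. ] clear 78
wp [545.  193.  118.    0.1   0.8  -3.1] rows 4 q [ 0.3  0.6  2.2  3.5  0.5 -1.7] clear 65
12
[[0.0, -0.0, -0.072, 0.003, 0.0, -0.003, 0.32], [0.0, -0.0, -0.072, 0.003, 0.0, -0.003, 0.32], [0.0, -0.001, -0.072, 0.003, 0.0, -0.003, 0.32], [0.0, -0.001, -0.072, 0.003, 0.0, -0.003, 0.32], [0.004, -0.053, 0.005, 0.0, 0.0, 0.0, 0.32], [0.004, -0.053, 0.005, 0.0, 0.0, 0.0, 0.32], [0.004, -0.053, 0.005, 0.0, 0.0, 0.0, 0.32], [0.004, -0.053, 0.005, 0.0, 0.0, 0.0, 0.32], [0.0, 0.006, 0.071, 0.0, 0.0, 0.0, 0.32], [0.0, 0.006, 0.071, 0.0, 0.0, 0.0, 0.32]]
[[0.0, 0.006, 0.071, 0.0, 0.0, 0.0, 0.32], [0.0, 0.006, 0.071, 0.0, 0.0, 0.0, 0.32]]
```

arm_command(series=[[[0,0,-0.072,0.003,0,-0.003,0.32],[0,0,-0.072,0.003,0,-0.003,0.32],[0,-0.001,-0.072,0.003,0,-0.003,0.32],[0,-0.001,-0.072,0.003,0,-0.003,0.32],[0.004,-0.053,0.005,0,0,0,0.32],[0.004,-0.053,0.005,0,0,0,0.32],[0.004,-0.053,0.005,0,0,0,0.32],[0.004,-0.053,0.005,0,0,0,0.32],[0,0,0,0,0,0,0.32]]])

```text
t: 17.75
tool_pos: [476.2, 194.5, 183.2]
eef_rot: [0.919, 0.054, 0.39, -0.024]
wrist_force: [-0.1, -0.8, 0.3]
grip_width: 0.659
```

```bash
python3 - <<'E'
from fit import *
c,o=cur();print(c.round(2),o["t"],o["joint_positions"].round(2));wrist_tins()
path([[545,193,118,.12,46,c[5]]],.32,30)
E
```

```text
[462.8 192.9 196.3   0.1   0.8  -3.1] 17.75 [ 0.4  0.3  2.3  3.8  0.3 -2. ]
lid [248.1 172.4] 718 [549.6 261.5 145. ]
lid [418.7 201.9] 1109 [537.  116.4 145. ]
lid [319.4 196.8] 398 [532.4 197.5 145. ]
[(array([547.3, 114.8, 105.9]), 0.6)]
wp [545.  193.  118.    0.1   0.8  -3.1] rows 4 q [ 0.3  0.6  2.2  3.5  0.5 -1.7] clear 65
4
[[0.001, 0.005, 0.071, 0.0, 0.0, -0.0, 0.32], [0.001, 0.005, 0.071, 0.0, 0.0, -0.0, 0.32], [0.001, 0.005, 0.071, 0.0, 0.0, -0.0, 0.32], [0.0, 0.005, 0.071, 0.0, 0.0, -0.0, 0.32]]
```

arm_command(series=[[[0.001,0.005,0.071,0,0,0,0.32],[0.001,0.005,0.071,0,0,0,0.32],[0.001,0.005,0.071,0,0,0,0.32],[0,0.005,0.071,0,0,0,0.32],[0,0,0,0,0,0,0.32],[0,0,0,0,0,0,0],[0,0,0,0,0,0,-0.2],[0,0,0,0,0,0,-0.2],[0,0,0,0,0,0,-0.2],[0,0,0,0,0,0,-0.2]]])

```text
t: 19.1
tool_pos: [558.8, 194.8, 105.6]
eef_rot: [0.919, 0.054, 0.39, -0.023]
wrist_force: [-5.2, -3.3, 8.0]
grip_width: 0.473
```

```bash
python3 - <<'E'
from fit import *
c,o=cur();print(c.round(2),o["t"],o["grip_width"]*91,o["wrist_force"])
path([[c[0],c[1],c[2]+45,c[3],np.degrees(c[4]),c[5]]],-.2,8)
E
```

```text
[545.3 193.2 118.7   0.1   0.8  -3.1] 19.1 43.0581958843403 [-5.2 -3.3  8. ]
wp [545.3 193.2 163.7   0.1   0.8  -3.1] rows 6 q [ 0.3  0.5  2.2  3.6  0.3 -1.9] clear 33
6
[[0.013, -0.0, -0.013, 0.0, -0.0, -0.0, -0.2], [0.013, -0.0, -0.013, 0.0, 0.0, 0.0, -0.2], [0.013, -0.0, -0.013, 0.0, 0.0, 0.0, -0.2], [0.013, -0.0, -0.013, 0.0, 0.0, 0.0, -0.2], [0.013, -0.0, -0.013, 0.0, 0.0, 0.0, -0.2], [0.013, -0.0, -0.013, 0.0, 0.0, 0.0, -0.2]]
```

arm_command(series=[[[0.008,0,-0.008,0,0,0,-0.2],[0.013,0,-0.013,0,0,0,-0.2],[0.013,0,-0.013,0,0,0,-0.2],[0.013,0,-0.013,0,0,0,-0.2],[0.013,0,-0.013,0,0,0,-0.2],[0.013,0,-0.013,0,0,0,-0.2],[0,0,0,0,0,0,-0.2],[0,0,0,0,0,0,-0.2],[0,0,0,0,0,0,-0.2],[0,0,0,0,0,0,-0.2]]])

```text
t: 20.35
tool_pos: [558.3, 194.7, 146.0]
eef_rot: [0.919, 0.054, 0.389, -0.023]
wrist_force: [0.1, 0.4, -2.4]
grip_width: 0.479
```

```bash
python3 - <<'E'
from fit import *
weigh(15);c,o=cur();print(c.round(2),o["t"],o["grip_width"]*91)
im=camera("scene");cv2.imwrite("pics/s4.png",im)
for q,s in blobs(im):
    if 230<q[0]<450 and 160<q[1]<255: print(q,s)
cv2.imwrite("pics/c4.png",cv2.resize(im[150:300,230:470],None,fx=3,fy=3,interpolation=2))
E
```

```text
F [-0.1  0.  -2.5] sd [0.4 0.6 0.3] M [-0.1  0.9 -0. ]
[545.  193.1 159.4   0.1   0.8  -3.1] 21.1 43.68271098713721
[395.2 172.9] [377 170  34   6  82]
[266.2 189.6] [258 183  17  15 209]
[394.1 207.9] [384 200  22  17 313]
[355.8 216.4] [347 208  19  17 264]
[424.8 231.7] [415 223  21  18 303]
[312.8 243.9] [301 239  31  11  87]
```

View pics/c4.png

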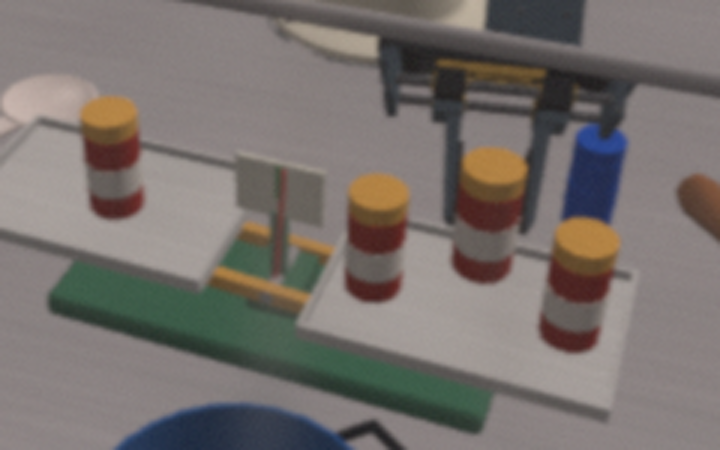

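The held tin weighs 2.5 N, so it is a 250 g tin, and it goes to the right pan. Its lid is at (493,172) and the pan is otherwise unchanged. I'll plan the carry.

```bash
python3 - <<'E'
from fit import *
c,o=cur();A=[c[3],np.degrees(c[4]),c[5]]
path([[450,193,165,*A],[445,-178,172,*A],[530,-178,160,*A]],-.2,35)
E
```

```text
wp [450.  193.  165.    0.1   0.8  -3.1] rows 3 q [ 0.4  0.4  2.4  3.6  0.5 -1.8] clear 57
wp [ 445.  -178.   172.     0.1    0.8   -3.1] rows 13 q [-1.   0.4  2.3  1.6  0.7 -1. ] clear 89
wp [ 530.  -178.   160.     0.1    0.8   -3.1] rows 3 q [-0.8  0.5  2.2  1.7  0.6 -0.9] clear 33
19
[[-0.051, -0.009, -0.06, 0.0, 0.0, -0.0, -0.2], [-0.051, -0.009, -0.06, 0.0, 0.0, 0.0, -0.2], [-0.051, -0.009, -0.06, 0.0, 0.0, 0.0, -0.2], [-0.005, 0.071, -0.008, 0.0, 0.0, 0.0, -0.2], [-0.005, 0.071, -0.008, 0.0, 0.0, 0.0, -0.2], [-0.005, 0.071, -0.008, 0.0, 0.0, 0.0, -0.2], [-0.005, 0.071, -0.008, 0.0, 0.0, 0.0, -0.2], [-0.005, 0.071, -0.008, 0.0, 0.0, 0.0, -0.2], [-0.005, 0.071, -0.008, 0.0, 0.0, 0.0, -0.2], [-0.005, 0.071, -0.008, 0.0, 0.0, 0.0, -0.2]]
[[-0.005, 0.071, -0.008, 0.0, 0.0, 0.0, -0.2], [-0.005, 0.071, -0.008, 0.0, 0.0, 0.0, -0.2], [-0.005, 0.071, -0.008, 0.0, 0.0, 0.0, -0.2], [-0.005, 0.071, -0.008, 0.0, 0.0, 0.0, -0.2], [-0.005, 0.071, -0.008, 0.0, 0.0, 0.0, -0.2], [-0.005, 0.071, -0.008, 0.0, 0.0, 0.0, -0.2], [0.042, 0.008, 0.058, 0.0, 0.0, 0.0, -0.2], [0.042, 0.008, 0.058, 0.0, 0.0, 0.0, -0.2], [0.042, 0.008, 0.058, 0.0, 0.0, 0.0, -0.2]]
```

arm_command(series=[[[-0.03,-0.005,-0.035,0,0,0,-0.2],[-0.051,-0.009,-0.06,0,0,0,-0.2],[-0.05,-0.009,-0.06,0,0,0,-0.2],[-0.022,-0.004,-0.025,0,0,0,-0.2],[-0.003,0.035,-0.004,0,0,0,-0.2],[-0.005,0.071,-0.008,0,0,0,-0.2],[-0.005,0.071,-0.008,0,0,0,-0.2],[-0.005,0.071,-0.008,0,0,0,-0.2],[-0.005,0.071,-0.008,0,0,0,-0.2],[-0.005,0.071,-0.008,0,0,0,-0.2]]])

```text
t: 22.4
tool_pos: [462.2, 36.0, 156.6]
eef_rot: [0.919, 0.054, 0.39, -0.023]
wrist_force: [0.1, -0.1, -3.4]
grip_width: 0.477
```

arm_command(series=[[[-0.005,0.071,-0.008,0,0,0,-0.2],[-0.005,0.071,-0.008,0,0,0,-0.2],[-0.005,0.071,-0.008,0,0,0,-0.2],[-0.005,0.071,-0.008,0,0,0,-0.2],[-0.005,0.071,-0.008,0,0,0,-0.2],[-0.005,0.071,-0.008,0,0,0,-0.2],[-0.005,0.071,-0.008,0,0,0,-0.2],[-0.002,0.035,-0.004,0,0,0,-0.2],[0,0,0,0,0,0,-0.2]]])

```text
t: 23.52
tool_pos: [459.2, -179.2, 162.6]
eef_rot: [0.919, 0.053, 0.39, -0.022]
wrist_force: [-0.3, 0.5, -3.0]
grip_width: 0.477
```

```bash
python3 - <<'E'
from fit import *
c,o=cur();A=[c[3],np.degrees(c[4]),c[5]];print(c.round(2),o["t"],o["wrist_force"],o["grip_width"]*91,o["joint_positions"].round(2))
camera("top")
im=camera("wrist");cv2.imwrite("pics/w5.png",im)
path([[530,-178,160,*A],[530,-178,140,*A]],-.2,20)
E
```

```text
[ 445.8 -180.8  175.6    0.1    0.8    3.1] 23.525 [-0.3  0.5 -3. ] 43.442836881201416 [-1.   0.4  2.3  1.6  0.7 -0.9]
wp [ 530.  -178.   160.     0.1    0.8    3.1] rows 5 q [-0.8  0.5  2.2  1.7  0.6 -0.9] clear 33
wp [ 530.  -178.   140.     0.1    0.8    3.1] rows 1 q [-0.8  0.5  2.2  1.8  0.6 -1. ] clear 47
6
[[0.024, 0.005, 0.036, -0.0, 0.0, -0.0, -0.2], [0.024, 0.005, 0.036, -0.0, 0.0, -0.0, -0.2], [0.024, 0.005, 0.036, -0.0, 0.0, -0.0, -0.2], [0.024, 0.005, 0.036, -0.0, 0.0, -0.0, -0.2], [0.024, 0.005, 0.036, -0.0, 0.0, -0.0, -0.2], [-0.036, -0.0, 0.035, 0.0, 0.0, 0.0, -0.2]]
```

View pics/w5.png

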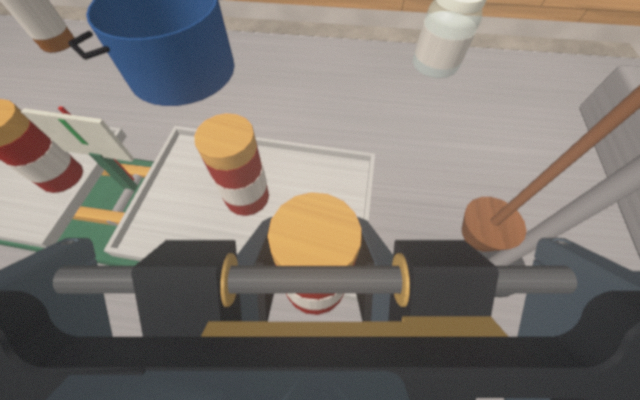

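The held tin's lid is at (315,235) and R is at (230,150). There is free pan space at (330,190), right of R in the view. Going in.

arm_command(series=[[[0.024,0.005,0.036,0,0,0,-0.2],[0.024,0.005,0.036,0,0,0,-0.2],[0.024,0.005,0.036,0,0,0,-0.2],[0.024,0.005,0.036,0,0,0,-0.2],[0.024,0.005,0.036,0,0,0,-0.2],[-0.01,0,0.01,0,0,0,-0.2],[-0.01,0,0.01,0,0,0,-0.2],[-0.01,0,0.01,0,0,0,-0.2],[0,0,0,0,0,0,-0.2]]])

```text
t: 24.75
tool_pos: [544.3, -177.4, 129.2]
eef_rot: [0.919, 0.053, 0.389, -0.023]
wrist_force: [0.1, 0.2, -2.6]
grip_width: 0.48
```

```bash
python3 - <<'E'
from fit import *
c,o=cur();print(c.round(2),o["t"],o["wrist_force"])
im=camera("top");print([(q,ray("top",q,190 if q[0]>355 else 161)) for q,s in blobs(im) if 190<q[0]<390 and 140<q[1]<190])
E
```

```text
[ 530.9 -179.   142.3    0.1    0.8   -3.1] 24.75 [ 0.1  0.2 -2.6]
[(array([207.7, 162.2]), array([548.2, 260.9, 161. ])), (array([262.3, 163.9]), array([540.2, 114.5, 161. ])), (array([375. , 163.3]), array([ 529.4, -183.9,  190. ])), (array([288.6, 181.1]), array([491.7,  44.7, 161. ]))]
```

arm_command(series=[[[-0.0035,0,0.0034,0,0,0,-0.2],[-0.0035,0,0.0034,0,0,0,-0.2],[-0.0035,0,0.0034,0,0,0,-0.2],[-0.0035,0,0.0034,0,0,0,-0.2],[-0.0035,0,0.0034,0,0,0,-0.2],[-0.0035,0,0.0034,0,0,0,-0.2],[-0.0035,0,0.0034,0,0,0,-0.2],[0,0,0,0,0,0,-0.2],[0,0,0,0,0,0,-0.2]]])

```text
t: 25.92
tool_pos: [544.9, -177.4, 116.3]
eef_rot: [0.919, 0.054, 0.39, -0.023]
wrist_force: [-0.1, -1.6, -0.7]
grip_width: 0.479
```

```bash
python3 - <<'E'
from fit import *
weigh(5);c,o=cur();print(c.round(2),o["t"],o["wrist_force"])
im=camera("scene");print([q for q,s in blobs(im) if 230<q[0]<450 and 160<q[1]<255])
E
```

```text
F [-0.2 -1.9 -0.6] sd [0.4 0.4 0.4] M [-0.3  0.6 -0.1]
[ 531.5 -179.   129.4    0.1    0.8   -3.1] 26.175 [ 0.4 -1.3 -0.8]
[array([236.3, 186.3]), array([266.2, 192.4]), array([356. , 213.7]), array([425.4, 229. ]), array([308.9, 243.3])]
```

The beam has swung towards level, with R's lid down 2.8 px and the left lids up 2.7 px. Nearly all the weight is on the pan. I'll lower 1 mm more, release and retreat.

arm_command(series=[[[-0.002,0,0.002,0,0,0,-0.2],[0,0,0,0,0,0,-0.1],[0,0,0,0,0,0,0.0],[0,0,0,0,0,0,0.1],[0,0,0,0,0,0,0.3],[0,0,0,0,0,0,0.32],[0,0,-0.03,0,0,0,0.32],[0,0,-0.06,0,0,0,0.32],[0,0,-0.08,0,0,0,0.32],[0,0,-0.08,0,0,0,0.32]]])

```text
t: 27.48
tool_pos: [472.7, -185.6, 185.0]
eef_rot: [0.919, 0.054, 0.389, -0.023]
wrist_force: [1.1, 0.6, -0.1]
grip_width: 0.662
```

arm_command(series=[[[0,0,-0.08,0,0,0,0.32],[0,0,-0.06,0,0,0,0.32],[0,0,0,0,0,0,0.32],[0,0,0,0,0,0,0.32],[0,0,0,0,0,0,0.32],[0,0,0,0,0,0,0.32],[0,0,0,0,0,0,0.32],[0,0,0,0,0,0,0.32]]])

```text
t: 28.48
tool_pos: [433.5, -190.4, 223.4]
eef_rot: [0.919, 0.054, 0.39, -0.023]
wrist_force: [0.3, 0.0, -0.4]
grip_width: 0.657
```

```bash
python3 - <<'E'
from fit import *
for i in range(2):
    im=camera("scene");print([q.round(1).tolist() for q,s in blobs(im) if 200<q[0]<450 and 160<q[1]<255])
print([(np.array(d["point"]),round(d["score"],2)) for d in place_of("scene","pan_l")],observe()["t"],observe()["tool_pos"],observe()["wrist_force"])
cv2.imwrite("pics/c6.png",cv2.resize(im[160:290,200:460],None,fx=3,fy=3,interpolation=2))
E
```

```text
[[236.6, 186.6], [266.2, 192.7], [356.2, 213.4], [425.5, 228.5], [309.7, 243.5]]
[[236.6, 186.7], [266.2, 192.8], [356.1, 213.3], [425.5, 228.6], [309.6, 243.5]]
[(array([ 530.8, -107.2,   48.8]), 0.88)] 28.625 [ 433.5 -190.5  223.5] [ 0.5 -0.3 -0.7]
```

View pics/c6.png

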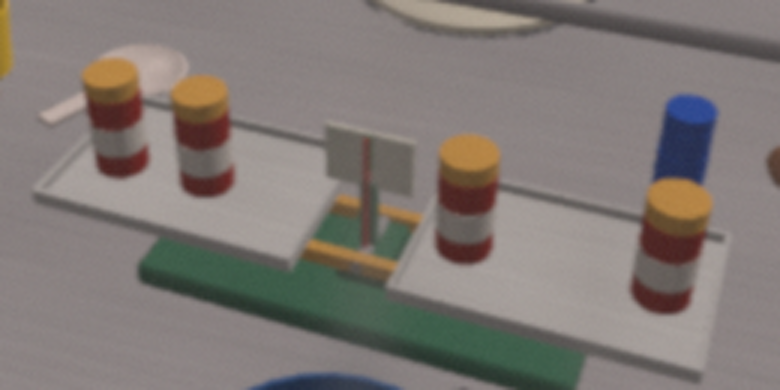

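The pointer at (367,185) covers the green band. All four tins are upright with two on each pan, and the lids moved about 3.1 px, the 9 mm expected for level. The gripper is clear, so I'll hand in.

```bash
python3 -c "
from station import *
print(hand_in())"
```

```text
the job is handed in; nothing more can be done
None
```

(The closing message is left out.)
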